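Seat the target plate on its locating pins

TASK

The aluminium target plate of the measuring stand lies crooked, its near edge riding up on the two locating pins. With a fingertip or the outside of the fingers, nudge it across the bed until both its holes drop over the two pins and it lies flat on the bed, pressing it down if it hangs on the pin tips. Do not lift or tip the plate up, leave the things standing around it alone, and finish with the hand clear.

Things in the scene. Friction and masses are not known exactly. Their poses are not given: they have to be found in the camera images.
- stand: Fixed stand: flat grey bed 220 (x) x 300 (y) x 18 mm high, yaw within 0.25 rad. Origin at the centre of its underside, x away from the robot. A straight steel fence, 260 mm long, 18 mm above the bed, runs along the far edge, near face at x = +95.7 mm; a plate pushed on it is squared up, and clears it by 0.7 mm when seated.
- pin_left (a point): Foot, at bed height (18 mm above the table), of the pin on the stand's +y side, at x = -25, y = +60 mm in the stand's frame. Each steel pin is 10 mm across, straight for 3 mm, then tapers to a 5 mm flat tip 7 mm above the bed. The plate hides the pins at the start. Axes as the stand's.
- pin_right (a point): Foot of the equal pin at x = -25, y = -60 mm in the stand's frame. Axes as the stand's.
- plate_mid (a point): Centre, half-way up, of the loose aluminium plate, 140 (x) x 180 (y) x 8 mm, about 0.45 kg; x away from the robot, z up. A black disc, 96 mm across and 5 mm high, is fixed on top, centred 16 mm to +x. Seated, this point is at x = +25, y = 0, z = 22 mm in the stand's frame, axes agreeing.
- hole_left (a point): Centre, at the plate's underside, of the plate's through hole on the +y side, 13 mm across, at x = -50, y = +60 mm from the plate's centre (20 mm from the edge next to the robot). It goes over pin_left. Axes as the plate's.
- hole_right (a point): The same for the hole at x = -50, y = -60 mm, which goes over pin_right.
- mug: Bystander: white coffee mug, 72 mm across, 75 mm high, standing on the table about 290 mm to the +y side of the stand's centre. Origin at the centre of its underside.
- beaker: Bystander: glass beaker, 90 mm across, 120 mm high, on the table about 290 mm to the -y side of the stand's centre. Origin at the centre of its underside.
- cap: Bystander: low black lens cap, 58 mm across, 24 mm high, on the table beyond the fence. Origin at the centre of its underside.
- probe: Bystander: black hand-held probe standing on its wide end, 54 mm across, 115 mm high, on the table to the near left of the stand. Origin at the centre of its underside.
- plate: The same plate; origin at the centre of its underside, 4 mm below plate_mid, same axes. At the start its far edge lies on the bed and its near edge is propped about 10 mm up on the pin tips (tilt 4 to 5 degrees); it is 15 to 35 mm too near the robot, up to 35 mm too far left or right, and turned up to 0.15 rad on the stand.
Things that resemble listed ones, but are neither listed nor needed, are in the scene too. Of the things that look like the plate, the middle-sized one is meant.

How it is judged:
At the end, for the whole second after the job is handed in: Each hole is centred on its own pin within 2.5 mm and its lower rim is within 2 mm of the bed, the plate lies parallel to the bed within 0.02 rad and at rest, and the mug, beaker, cap and probe are within 15 mm of where they began (horizontal distance between hole_left and pin_left below 0.0025 m and horizontal distance between hole_right and pin_right below 0.0025 m and z of hole_left in the frame of pin_left below 0.002 m and z of hole_right in the frame of pin_right below 0.002 m and angle between the z axis of plate_mid and the z axis of stand, either way round below 0.02 rad and linear speed of plate below 0.01 m/s and distance of each of mug, beaker, cap, probe from where it was at the start of the episode below 0.015 m); the robot touches nothing.
It fails at once if the plate is lifted: its centre rises more than 14 mm above where it is when seated (it starts about 5 mm above) (z of plate_mid in the frame of stand above 0.036 m).
It fails at once if the plate is tipped up by more than 0.2 rad (angle between plate_mid's own z axis and vertical above 0.2 rad).
It fails at once if the mug, beaker, cap or probe is moved by more than 15 mm (distance of any of mug, beaker, cap, probe from where it was at the start of the episode above 0.015 m).
It also fails if it takes over 64 s, if anything falls off the work surface, if the arm or the gripper's body presses on something with over 40 N, if the wrist force passes 120 N, or if a joint passes its speed limit or range.

ROBOT

A 7-joint arm with a two-finger parallel gripper is mounted at the origin on the work surface. World frame = base frame: x ahead of the robot, y to its left, z up, the work surface at z = 0. Lengths are in m, angles in rad, forces in N, time in s.
With the tool pointing down it reaches from about 0.425 to 0.875 m from the base axis. Payload 8.4 kg.
Tool frame: the origin (TCP) lies at the very end of the fingers, on their centre line; the grasp point (between the pads) lies r.grasp_offset behind it (r.grasp_offset is the distance from the TCP to the grasp point, in m); x points along the fingers, y is the direction in which the jaws open and shut, and the axes are right-handed (so a half turn about x gives the same grasp; the last joint's range is limited). The gripper opens to 87 mm and grips with 3 to 60 N. Pads are 19 mm wide; open, the fingers measure 117 mm over their backs; the gripper's body (75 mm by 190 mm) begins 51 mm behind the grasp point.
Start: joints at [-1.378, 0.333, 0.04, 1.465, -0.013, 1.343, -0.059], TCP at [0.187, 0.622, 0.223] pointing down, gripper open.
Joint ranges: [-2.58, 2.58], [-0.38, 2.09], [-1.3, 1.39], [0.25, 2.4], [-1.5, 4.64], [0.08, 2.09], [-2.65, 2.65]. Speed limits (rad/s): [2.22, 2.22, 2.79, 2.79, 3.14, 3.14, 3.14].

INTERFACE

Orientations are given as a unit quaternion [w, x, y, z].
In Python, from cell import r gives the robot as it stands.
- The arm moves only by the tool servo_tool, never from a script. Its argument "steps" is a list that holds one entry, the list of rows, each a list of 7 numbers: the shift along the tool's x, y, z in mm, then the turn, a rotation vector about the tool's x, y, z in degrees, then the closure, from 0 (fully open) to 1 (shut). A call has exactly 5 rows; each row shifts and turns the commanded pose from where the row before left it, along the tool's axes as they then stand; what a row does not reach is not made up. A row lasts 1/12 s, in which the tool goes at most 41.7 mm and 7.16 degrees, less where a joint would pass 70% of its speed; a pose out of reach is approached as far as the arm can. A call with a gripper value outside its range is refused whole. The fingers move at their own pace and stop on an object; "newtons" is the grip in N (left out, the last holds). Time passes only in rows, so rows that do not move let the fingers close, or fill a call up. It gives the time, the measured TCP pose, the force and the opening at its end, in the units of the state.
- r.get_obs(): the state, without advancing time (a new reading comes with each control period).
- r.grab_frame(name): name is "scene" or "top" or "wrist"; returns the picture (420x560x3 uint8, red, green, blue); there is no depth.
- r.camera_info(name): a dict with "mtx" (3x3 intrinsics, pixels), "pose" (4x4, takes a point from camera to world coordinates). Camera axes: x right, y up, looking along -z (the intrinsics and any distortion apply to the point x, -y, -z); pixel columns grow to the right and rows downward; lengths in m; the calibration is good to about 2 mm. A picture is of the moment at which its call begins: read the wrist's pose just before it. camera_info takes no time and is no camera call; for the wrist camera it gives the pose at the moment of the call.
- r.finish_job(): hands the job in, once; it reports no verdict.
Trained networks look in the newest picture that a camera, given by its name, has taken for a name from the list of things; names that differ only in an ending like _2 or _b are one class to them, and where a whole thing is asked for, a point or a joint stands for the part that bears it (a point fixed in the world has none). Each returns a list of dicts, best first, with "confidence" (0 to 1); they miss things now and then, are a little off and sometimes report something else, mostly with a low value. They report only what shows in the picture. A call takes as long as a camera call. They do not tell look-alikes from the thing itself.
- r.spot_in(label, camera): "rect" ([left, top, right, bottom] in pixels, round what is visible of it).
- r.spot_point(label, camera): "at" ([column, row] in pixels: a listed point, or the origin of a listed thing).
The state is a dict: "t": time; "joints": joint angles; "dq": joint speeds; "effort": joint torques, N m; "position": TCP position; "tcp_rot": TCP orientation; "force": force on the tool from outside, world axes, zero at the start; "moment": the same for the moment, N m; "gripper_width": opening from 0.0 (shut) to 1.0 (fully open).
Only numpy, scipy, OpenCV 4.12 (cv2) and the standard library are available. Lean on these libraries where they do the work, as an engineer would, in place of code of your own. Each camera call takes 0.05 s, during which the arm holds its last target.

## Working session

There is one attempt and no reset: what is moved stays moved. The work goes in short steps, Python scripts to look and compute and a tool call to move; the robot and the scene stay as the last step left them, time stands still between calls to the robot, and variables do not carry over. Pictures are saved under pics/ and viewed, and the job is handed in when it is done.

Besides the shell and the picture viewer there is one more tool, called after ">>>" by a JSON object that holds its "api" and its "payload", one argument or row to a line. servo_tool: Moves the arm, as the interface text tells. Its arguments: {"type":"object","properties":{"steps":{"type":"array","items":{"type":"array","items":{"type":"array","items":{"type":"number"}}}},"newtons":{"type":"number"}},"required":["steps"]}

```bash
mkdir -p pics; ls; python3 - <<'E'
from cell import r
import cv2,json
for c in ["scene","top"]:
    im=r.grab_frame(c); cv2.imwrite(f"pics/{c}0.png",im[:,:,::-1])
    for l in ["stand","plate","mug","beaker","cap","probe"]:
        try: print(c,l,[( [round(v) for v in d["rect"]],round(d["confidence"],2)) for d in r.spot_in(l,c)])
        except Exception as e: print(l,e)
o=r.get_obs(); print(o)
print({c:r.camera_info(c)["pose"].round(3).tolist() if hasattr(r.camera_info(c)["pose"],"round") else r.camera_info(c) for c in ["scene","top","wrist"]}, r.camera_info("top"))
E
```

```text
pics
scene stand [([209, 188, 384, 315], 0.86)]
scene plate [([226, 97, 346, 166], 0.97), ([141, 181, 185, 226], 0.73), ([223, 204, 333, 286], 0.68)]
scene mug [([404, 178, 451, 230], 0.78)]
scene beaker [([101, 223, 163, 301], 0.58)]
scene cap [([360, 290, 395, 322], 0.83)]
scene probe []
top stand [([233, 127, 355, 232], 0.85)]
top plate [([162, 241, 260, 350], 0.98), ([266, 150, 340, 214], 0.92), ([326, 255, 375, 305], 0.88)]
top mug [([168, 123, 210, 154], 0.7)]
top beaker [([385, 198, 424, 232], 0.57)]
top cap [([269, 98, 293, 116], 0.65)]
top probe [([167, 177, 195, 200], 0.55)]
{'t': 0.7, 'joints': array([-1.37818641,  0.3331628 ,  0.03986638,  1.46540439, -0.01338705,
        1.34332993, -0.05847474]), 'dq': array([-0.0007943 , -0.00083048,  0.00058977,  0.00087306, -0.0005557 ,
        0.0001718 , -0.00095806]), 'effort': array([ 2.25244466e-04, -6.55941796e+01,  1.33221656e+00, -4.03978014e+01,
       -5.99358324e-02,  3.54693469e-02,  7.72608269e-05]), 'position': array([0.18698129, 0.62248297, 0.22256733]), 'tcp_rot': array([ 0.69959124,  0.10278089,  0.69959895, -0.10280
[... 244 characters left out ...]
 0.732, 0.69], [0.0, 0.0, 0.0, 1.0]], 'top': [[0.008, 0.999, -0.052, 0.461], [-1.0, 0.008, -0.017, 0.036], [-0.017, 0.052, 0.998, 1.19], [0.0, 0.0, 0.0, 1.0]], 'wrist': [[0.288, -0.914, -0.285, 0.109], [0.958, 0.275, 0.085, 0.647], [0.0, -0.298, 0.955, 0.384], [0.0, 0.0, 0.0, 1.0]]} {'mtx': array([[426.88959485,   0.        , 280.62307111],
       [  0.        , 426.88959485, 208.99828233],
       [  0.        ,   0.        ,   1.        ]]), 'pose': array([[ 0.00840713,  0.99859542, -0.05231169,  0.46147394],
       [-0.99982392,  0.00751678, -0.01719361,  0.03606228],
       [-0.01677625,  0.05244703,  0.99848278,  1.19018925],
       [ 0.        ,  0.        ,  0.        ,  1.        ]])}
```

View pics/scene0.png

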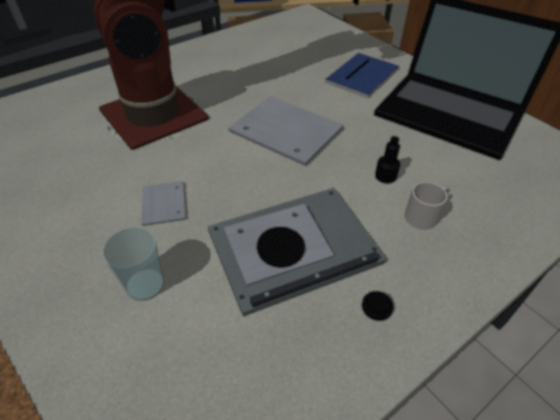

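View pics/top0.png

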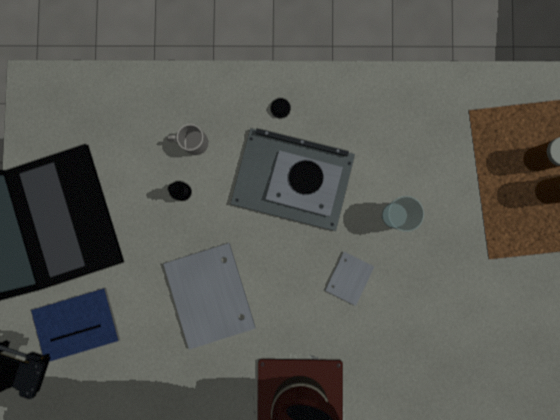

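```bash
python3 - <<'E'
import cv2
a=cv2.imread("pics/top0.png")[110:250,215:375]; cv2.imwrite("pics/top0c.png",cv2.resize(a,None,fx=5,fy=4.2*5/4.2*0.85,interpolation=cv2.INTER_CUBIC) if 0 else cv2.resize(a,(685,600),interpolation=cv2.INTER_CUBIC))
a=cv2.imread("pics/scene0.png")[175:325,195:395]; cv2.imwrite("pics/scene0c.png",cv2.resize(a,(800,600),interpolation=cv2.INTER_CUBIC))
E
```

```text
(no output)
```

View pics/top0c.png

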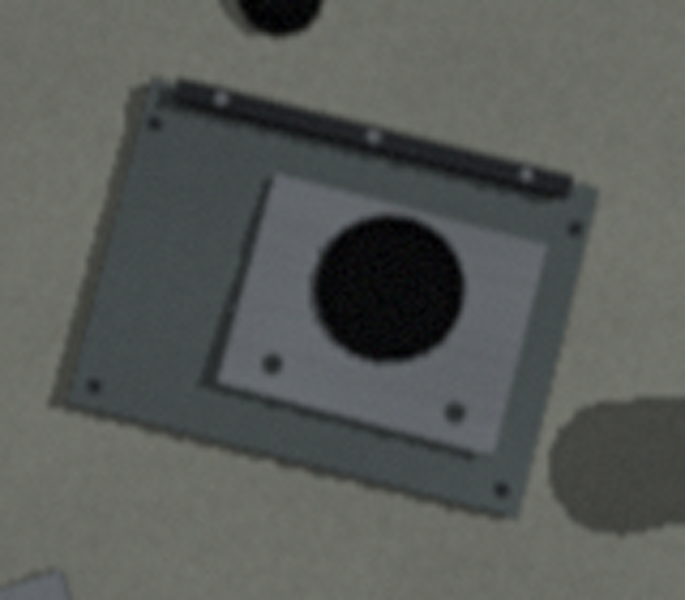

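View pics/scene0c.png

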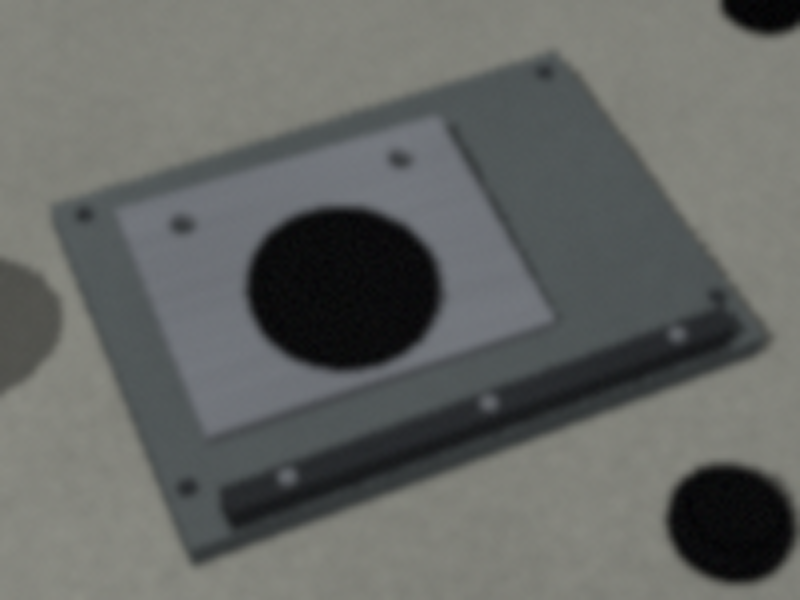

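```bash
cat > h.py <<'E'
import numpy as np, cv2
from cell import r
from scipy.spatial.transform import Rotation as Ro
def ray(c,uv,ci=None):
    ci=ci or r.camera_info(c);K=ci["mtx"];P=ci["pose"]
    d=np.linalg.inv(K)@np.array([uv[0],uv[1],1.]);d=np.array([d[0],-d[1],-d[2]])
    return P[:3,3],P[:3,:3]@d
def atz(c,uv,z,ci=None):
    o,d=ray(c,uv,ci);return o+d*(z-o[2])/d[2]
def proj(c,X,ci=None):
    ci=ci or r.camera_info(c);K=ci["mtx"];P=ci["pose"]
    q=(np.asarray(X)-P[:3,3])@P[:3,:3];q=q*[1,-1,-1];q=q@K.T;return q[...,:2]/q[...,2:]
def Rt(q=None):
    q=r.get_obs()["tcp_rot"] if q is None else q
    return Ro.from_quat([q[1],q[2],q[3],q[0]]).as_matrix()
E
python3 - <<'E'
from h import *
np.set_printoptions(precision=4,suppress=True)
print("R",Rt(),"goff",r.grasp_offset)
T=lambda u,v:(215+u/685*160,110+v/600*140)
S=lambda u,v:(195+u/4,175+v/4)
for n,p in dict(nl=(52,402),nr=(518,516),fr=(597,185)).items(): print("bed top",n,atz("top",T(*p),.018))
for n,p,z in [("fl",(275,174),.026),("fr",(547,243),.026),("nr",(493,455),.036),("nl",(220,382),.036),("hl",(272,364),.035),("hr",(455,412),.035)]: print("pl top",n,atz("top",T(*p),z))
for n,p in dict(nl=(556,52),nr=(52,206),fr=(190,560),fl=(770,340)).items(): print("bed scene",n,atz("scene",S(*p),.018))
for n,p,z in [("fl",(555,320),.026),("fr",(208,438),.026),("nr",(115,208),.036),("nl",(440,115),.036),("hl",(400,159),.035),("hr",(182,224),.035)]: print("pl scene",n,atz("scene",S(*p),z))
for c in ["top","scene"]:
  for l in ["stand","plate_mid","hole_left","hole_right","mug","beaker","cap","probe"]:
    print(c,l,[(np.round(d["at"],1),round(d["confidence"],2),atz(c,d["at"],{"plate_mid":.027,"hole_left":.027,"hole_right":.027}.get(l,0))[:2]) for d in r.spot_point(l,c)])
E
```

```text
R [[-0.      0.2877  0.9577]
 [-0.      0.9577 -0.2877]
 [-1.     -0.     -0.    ]] goff 0.0187
bed top nl [0.5361 0.2039 0.018 ]
bed top nr [ 0.4654 -0.0958  0.018 ]
bed top fr [ 0.6788 -0.1463  0.018 ]
pl top fl [0.6833 0.0613 0.026 ]
pl top fr [ 0.6398 -0.1131  0.026 ]
pl top nr [ 0.5036 -0.078   0.036 ]
pl top nl [0.5484 0.0948 0.036 ]
pl top hl [0.5602 0.062  0.035 ]
pl top hr [ 0.5306 -0.054   0.035 ]
bed scene nl [0.5417 0.1933 0.018 ]
bed scene nr [ 0.4705 -0.0948  0.018 ]
bed scene fr [ 0.6855 -0.1501  0.018 ]
bed scene fl [0.7554 0.1421 0.018 ]
pl scene fl [0.6875 0.0615 0.026 ]
pl scene fr [ 0.6423 -0.1112  0.026 ]
pl scene nr [ 0.5056 -0.0759  0.036 ]
pl scene nl [0.5537 0.0976 0.036 ]
pl scene hl [0.5652 0.0614 0.035 ]
pl scene hr [ 0.5342 -0.0541  0.035 ]
top stand []
top plate_mid [(array([302.2, 181.8]), 0.61, array([ 0.5974, -0.0023])), (array([206.7, 295. ]), 0.6, array([0.2877, 0.2543])), (array([349.7, 278.3]), 0.59, array([ 0.3365, -0.1319]))]
top hole_left [(array([333.1, 287.4]), 0.95, array([ 0.3117, -0.0873])), (array([279.1, 194.5]), 0.87, array([0.5621, 0.0
[... 840 characters left out ...]
le_left [(array([300.4, 151. ]), 0.91, array([0.4011, 0.2075])), (array([179.8, 188.8]), 0.81, array([ 0.3432, -0.092 ])), (array([291.5, 217.7]), 0.69, array([0.5618, 0.055 ]))]
scene hole_right [(array([176. , 212.1]), 0.75, array([ 0.4021, -0.1318])), (array([245.1, 129.2]), 0.72, array([0.2457, 0.148 ])), (array([239.5, 232.4]), 0.58, array([ 0.5301, -0.0545]))]
scene mug [(array([416.6, 213.9]), 0.6, array([0.6994, 0.2983]))]
scene beaker [(array([146.4, 281.9]), 0.65, array([ 0.5069, -0.2543]))]
scene cap [(array([373.3, 307.6]), 0.96, array([0.8074, 0.0545]))]
scene probe [(array([384.1, 177.3]), 0.92, array([0.5732, 0.328 ])), (array([240.5, 233.6]), 0.26, array([ 0.514 , -0.0437]))]
```

>>> {"api": "servo_tool", "payload": {
  "steps": [
    [[-2,-21.6,28.8,0,0,0,1],[-2,-21.6,28.8,0,0,0,1],[-2,-21.6,28.8,0,0,0,1],[-2,-21.6,28.8,0,0,0,1],[-2,-21.6,28.8,0,0,0,1]]
  ],
  "newtons": 20
}}

```text
t: 1.92
position: [0.2947, 0.4762, 0.2327]
tcp_rot: [0.7, 0.103, 0.7, -0.103]
force: [0.8, -0.4, 0.3]
gripper_width: 0.707
```

>>> {"api": "servo_tool", "payload": {
  "steps": [
    [[-2,-21.6,28.8,0,0,0,1],[-2,-21.6,28.8,0,0,0,1],[-2,-21.6,28.8,0,0,0,1],[-2,-21.6,28.8,0,0,0,1],[-2,-21.6,28.8,0,0,0,1]]
  ]
}}

```text
t: 2.33
position: [0.4015, 0.3312, 0.2429]
tcp_rot: [0.7, 0.103, 0.7, -0.103]
force: [-0.0, 0.6, -0.4]
gripper_width: 0.323
```

>>> {"api": "servo_tool", "payload": {
  "steps": [
    [[-2,-21.6,28.8,0,0,0,1],[-2,-21.6,28.8,0,0,0,1],[-2,-21.6,28.8,0,0,0,1],[-2,-21.6,28.8,0,0,0,1],[-2,-21.6,28.8,0,0,0,1]]
  ]
}}

```text
t: 2.75
position: [0.5083, 0.1863, 0.253]
tcp_rot: [0.7, 0.103, 0.699, -0.103]
force: [0.3, 0.3, 0.0]
gripper_width: 0.022
```

>>> {"api": "servo_tool", "payload": {
  "steps": [
    [[-2,-21.6,28.8,0,0,0,1],[-2,-21.6,28.8,0,0,0,1],[-2,-21.6,28.8,0,0,0,1],[-2,-21.6,28.8,0,0,0,1],[-2,-21.6,28.8,0,0,0,1]]
  ]
}}

```text
t: 3.17
position: [0.6152, 0.0416, 0.2629]
tcp_rot: [0.7, 0.103, 0.699, -0.103]
force: [1.2, 0.6, -0.4]
gripper_width: 0.004
```

>>> {"api": "servo_tool", "payload": {
  "steps": [
    [[0,0,0,7,0,0,1],[0,0,0,7,0,0,1],[0,0,0,7,0,0,1],[0,0,0,7,0,0,1],[0,0,0,7,0,0,1]]
  ]
}}

```text
t: 3.58
position: [0.6144, 0.043, 0.2626]
tcp_rot: [0.635, 0.31, 0.635, -0.31]
force: [0.6, -0.2, -0.7]
gripper_width: 0.006
```

>>> {"api": "servo_tool", "payload": {
  "steps": [
    [[0,0,0,7,0,0,1],[0,0,0,7,0,0,1],[0,0,0,7,0,0,1],[0,0,0,7,0,0,1],[0,0,0,7,0,0,1]]
  ]
}}

```text
t: 4.0
position: [0.6143, 0.0431, 0.2626]
tcp_rot: [0.513, 0.487, 0.513, -0.487]
force: [-0.1, 0.2, -0.3]
gripper_width: 0.009
```

>>> {"api": "servo_tool", "payload": {
  "steps": [
    [[0,0,0,7,0,0,1],[0,0,0,7,0,0,1],[0,0,0,3,0,0,1],[0,0,0,0,0,0,1],[0,0,0,0,0,0,1]]
  ]
}}

```text
t: 4.42
position: [0.6143, 0.0432, 0.2626]
tcp_rot: [-0.437, -0.556, -0.437, 0.556]
force: [0.3, 0.3, -0.4]
gripper_width: 0.005
```

```bash
python3 - <<'E'
from h import *
import pickle
np.set_printoptions(precision=4,suppress=True)
R=Rt();print(R,r.get_obs()["joints"])
ci=r.camera_info("wrist");im=r.grab_frame("wrist");cv2.imwrite("pics/w1.png",im[:,:,::-1]);pickle.dump(ci,open("w1.pkl","wb"))
print(ci["mtx"])
for l,z in [("hole_left",.027),("hole_right",.027),("plate_mid",.027)]:
    print(l,[(np.round(d["at"],1),round(d["confidence"],2),atz("wrist",d["at"],z,ci)[:2]) for d in r.spot_point(l,"wrist")])
E
```

```text
[[-0.      0.972  -0.2349]
 [-0.0001 -0.2349 -0.972 ]
 [-1.     -0.      0.0001]] [-0.7604  0.2996  0.7822  1.5242 -0.2124  1.4054 -0.2026]
[[350.4423   0.     280.0563]
 [  0.     350.4423 210.7114]
 [  0.       0.       1.    ]]
hole_left [(array([230.6, 169.7]), 0.81, array([0.5615, 0.0653])), (array([38.4, 78. ]), 0.72, array([0.3905, 0.2079])), (array([272.4, 218.1]), 0.71, array([ 0.5939, -0.0027]))]
hole_right [(array([146.8, 325. ]), 0.94, array([ 0.397 , -0.1077]))]
plate_mid [(array([272.2, 219.7]), 0.92, array([ 0.5931, -0.0046])), (array([116.8, 340.3]), 0.89, array([ 0.3498, -0.1208])), (array([230.3, 170.7]), 0.35, array([0.5608, 0.0642]))]
```

View pics/w1.png

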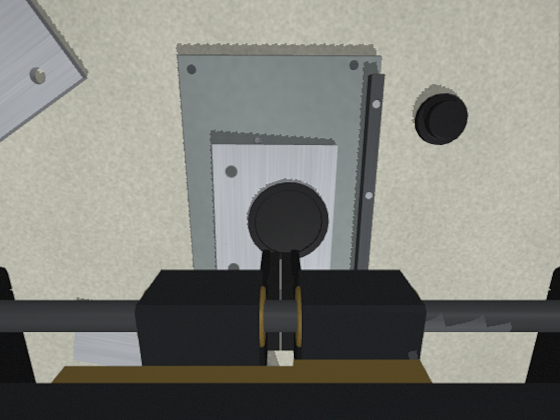

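```bash
python3 - <<'E'
import cv2
a=cv2.imread("pics/w1.png")[40:190,170:390]; cv2.imwrite("pics/w1c.png",cv2.resize(a,(800,545),interpolation=cv2.INTER_CUBIC))
E
```

```text
(no output)
```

View pics/w1c.png

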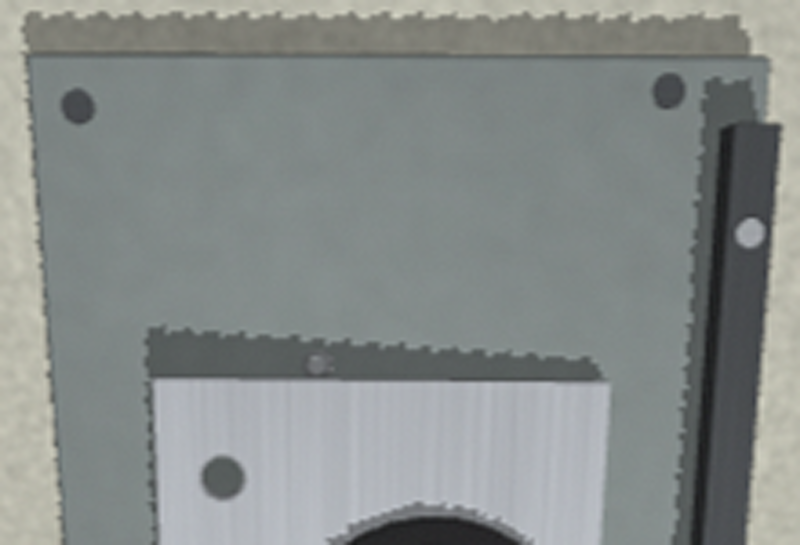

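```bash
python3 - <<'E'
from h import *
import pickle
np.set_printoptions(precision=4,suppress=True)
ci=pickle.load(open("w1.pkl","rb"))
C=lambda u,v:(170+u*.275,40+v*150/545)
y=-.237
ax=np.array([np.cos(y),np.sin(y)]);ay=np.array([-np.sin(y),np.cos(y)])
P={}
for n,u,z in [("bed_nl",(28,56),.018),("bed_fl",(768,58),.018),("pinL",(317,363),.025),("pl_nl",(155,378),.035),("pl_fl",(610,382),.026),("holeL",(222,478),.034)]:
    P[n]=atz("wrist",C(*u),z,ci);print(n,P[n])
d=P["bed_fl"]-P["bed_nl"];print("bed yaw",np.arctan2(d[1],d[0]),np.hypot(*d[:2]))
d=P["pl_fl"]-P["pl_nl"];print("pl yaw",np.arctan2(d[1],d[0]),np.hypot(*d[:2]))
c1=(P["bed_nl"]+P["bed_fl"])[:2]/2-.15*ay;c2=P["pinL"][:2]+.025*ax-.06*ay
print("stand c",c1,c2)
pc=P["holeL"][:2]+.05*ax-.06*ay; pc2=(P["pl_nl"]+P["pl_fl"])[:2]/2-.09*ay
for p in(pc,pc2):
  d=p-c2;print("plate c",p,"stand",d@ax,d@ay)
o=r.get_obs()["position"][:2]
d=P["holeL"][:2]-P["pinL"][:2];print("hole-pin",d@ax,d@ay,"tcp rel",(o-c2)@ax,(o-c2)@ay)
E
```

```text
bed_nl [0.539  0.1957 0.018 ]
bed_fl [0.75   0.1441 0.018 ]
pinL [0.5994 0.0904 0.025 ]
pl_nl [0.5516 0.0985 0.035 ]
pl_fl [0.6861 0.0636 0.026 ]
holeL [0.5626 0.0642 0.034 ]
bed yaw -0.23999560735048125 0.21716966592132528
pl yaw -0.2539735775452124 0.13892493954084847
stand c [0.6093 0.0241] [0.6096 0.0263]
plate c [ 0.5972 -0.0059] stand -0.00455937320924626 -0.03418654508241309
plate c [ 0.5977 -0.0065] stand -0.003900181525494752 -0.034589825929228143
hole-pin -0.02955937320924626 -0.0341865450824131 tcp rel 0.0006550771292697282 0.01739832551666059
```

>>> {"api": "servo_tool", "payload": {
  "steps": [
    [[0,0,34,0,0,0,1],[0,0,34,0,0,0,1],[0,0,34,0,0,0,1],[0,0,34,0,0,0,1],[0,0,35,0,0,0,1]]
  ]
}}

```text
t: 5.03
position: [0.5732, -0.1244, 0.2627]
tcp_rot: [0.437, 0.556, 0.437, -0.556]
force: [0.8, 0.4, 0.6]
gripper_width: 0.008
```

>>> {"api": "servo_tool", "payload": {
  "steps": [
    [[40,0,0,0,0,0,1],[40,0,0,0,0,0,1],[40,0,0,0,0,0,1],[40,0,0,0,0,0,1],[40,0,0,0,0,0,1]]
  ]
}}

```text
t: 5.45
position: [0.5737, -0.1231, 0.0611]
tcp_rot: [0.437, 0.556, 0.437, -0.556]
force: [1.2, 0.8, -0.8]
gripper_width: 0.007
```

>>> {"api": "servo_tool", "payload": {
  "steps": [
    [[12,0,0,0,0,0,1],[12,0,0,0,0,0,1],[10,0,0,0,0,0,1],[6,0,0,0,0,0,1],[0,0,0,0,0,0,1]]
  ]
}}

```text
t: 5.87
position: [0.5743, -0.1231, 0.0229]
tcp_rot: [0.437, 0.556, 0.437, -0.556]
force: [-0.3, 0.7, 0.1]
gripper_width: 0.003
```

```bash
cat >> h.py <<'E'
SC=np.array([.6096,.0257]);SY=-.239
ax=np.array([np.cos(SY),np.sin(SY)]);ay=np.array([-np.sin(SY),np.cos(SY)])
def tcp():
    o=r.get_obs();d=o["position"][:2]-SC;R=Rt(o["tcp_rot"])
    print("t",round(o["t"],2),"stand x,y mm",round(d@ax*1e3,1),round(d@ay*1e3,1),"z",round(o["position"][2]*1e3,1),"yaw err",round(np.arctan2(R[1,1],R[0,1])-SY,4),"F",np.round(o["force"],1))
E
python3 -c "
from h import *
tcp()
cv2.imwrite('pics/s2.png',cv2.resize(r.grab_frame('scene')[150:340,80:400,::-1],(800,475)))"
```

```text
t 5.87 stand x,y mm 1.0 -152.9 z 22.9 yaw err -0.0001 F [-0.3  0.7  0.1]
```

View pics/s2.png

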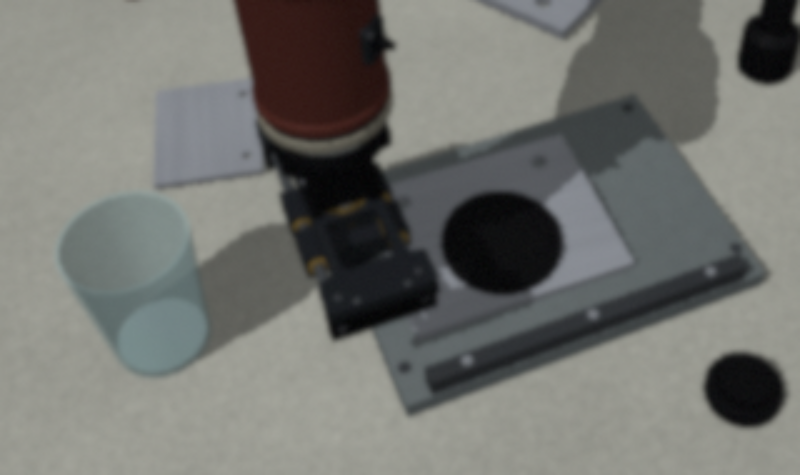

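>>> {"api": "servo_tool", "payload": {
  "steps": [
    [[0,0,-6,0,0,0,1],[0,0,-6,0,0,0,1],[0,0,-4,0,0,0,1],[0,0,-3,0,0,0,1],[0,0,-3,0,0,0,1]]
  ]
}}

```text
t: 6.33
position: [0.5794, -0.1017, 0.023]
tcp_rot: [0.437, 0.556, 0.436, -0.556]
force: [-0.1, -3.9, 2.2]
gripper_width: 0.008
```

>>> {"api": "servo_tool", "payload": {
  "steps": [
    [[0,0,-3,0,0,0,1],[0,0,-3,0,0,0,1],[0,0,-3,0,0,0,1],[0,0,-3,0,0,0,1],[0,0,-3,0,0,0,1]]
  ]
}}

```text
t: 6.75
position: [0.5827, -0.0872, 0.0227]
tcp_rot: [-0.437, -0.556, -0.437, 0.556]
force: [-0.3, -4.5, 3.4]
gripper_width: 0.009
```

```bash
python3 -c "
from h import *
tcp()
ci=r.camera_info('top')
a=r.grab_frame('top');cv2.imwrite('pics/t3.png',cv2.resize(a[110:250,215:375,::-1],(685,600),interpolation=cv2.INTER_CUBIC))"
```

```text
t 6.75 stand x,y mm 0.6 -116.0 z 22.7 yaw err -0.0007 F [-0.3 -4.5  3.4]
```

View pics/t3.png

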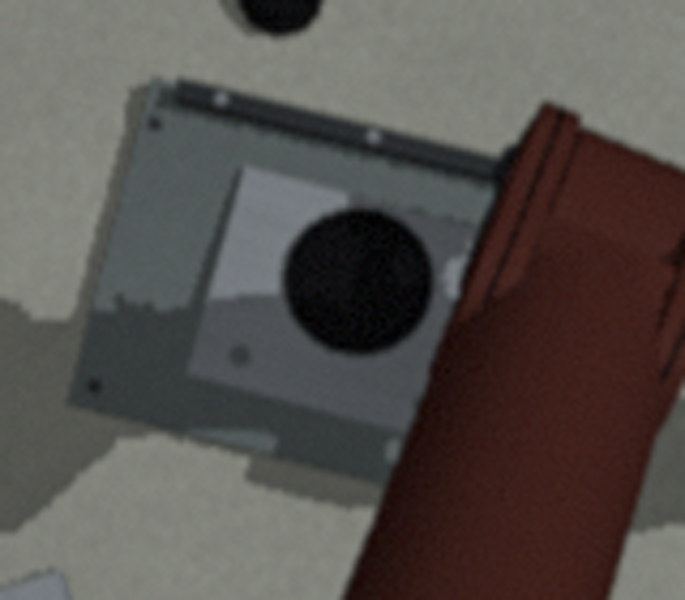

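>>> {"api": "servo_tool", "payload": {
  "steps": [
    [[0,0,-3,0,0,0,1],[0,0,-3,0,0,0,1],[0,0,-3,0,0,0,1],[0,0,-2,0,0,0,1],[0,0,-2,0,0,0,1]]
  ]
}}

```text
t: 7.22
position: [0.5857, -0.0742, 0.0225]
tcp_rot: [-0.437, -0.556, -0.437, 0.556]
force: [-0.1, -3.1, 2.4]
gripper_width: 0.007
```

>>> {"api": "servo_tool", "payload": {
  "steps": [
    [[0,0,0,0,0,0,1],[0,0,10,0,0,0,1],[0,0,20,0,0,0,1],[-20,0,20,0,0,0,1],[-40,0,0,0,0,0,1]]
  ]
}}

```text
t: 7.63
position: [0.569, -0.1268, 0.0793]
tcp_rot: [-0.434, -0.554, -0.437, 0.56]
force: [-0.2, -0.8, 0.1]
gripper_width: 0.002
```

>>> {"api": "servo_tool", "payload": {
  "steps": [
    [[-40,0,0,0,0,0,1],[-40,0,-20,0,0,0,1],[-40,-20,-35,0,0,0,1],[-40,-20,-35,0,0,0,1],[0,-20,-35,0,0,0,1]]
  ]
}}

```text
t: 8.05
position: [0.5528, -0.0111, 0.2239]
tcp_rot: [0.437, 0.559, 0.434, -0.555]
force: [1.3, -0.3, -0.8]
gripper_width: 0.006
```

>>> {"api": "servo_tool", "payload": {
  "steps": [
    [[0,-20,-25,0,0,0,1],[0,-20,0,0,0,0,1],[0,-10,0,0,0,0,1],[0,0,0,0,0,0,1],[0,0,0,0,0,0,1]]
  ]
}}

```text
t: 8.47
position: [0.5078, 0.027, 0.2186]
tcp_rot: [0.437, 0.556, 0.437, -0.556]
force: [0.2, -0.4, -0.7]
gripper_width: 0.005
```

```bash
python3 - <<'E'
from h import *
import pickle
tcp()
ci=r.camera_info("wrist");im=r.grab_frame("wrist");cv2.imwrite("pics/w4.png",im[:,:,::-1]);pickle.dump(ci,open("w4.pkl","wb"))
E
```

```text
t 8.47 stand x,y mm -99.2 -22.9 z 218.6 yaw err 0.0005 F [ 0.2 -0.4 -0.7]
```

View pics/w4.png

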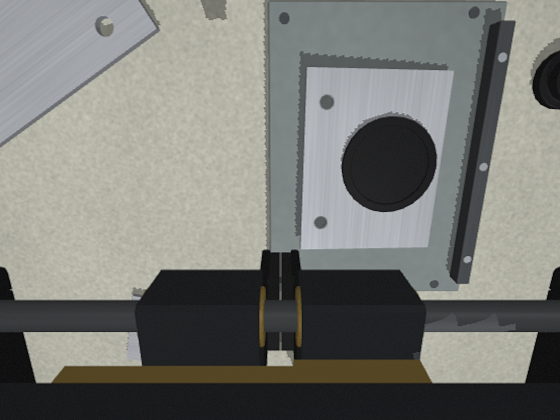

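```bash
python3 - <<'E'
from h import *
import pickle
ci=pickle.load(open("w4.pkl","rb"))
a=cv2.imread("pics/w4.png")[0:300,250:530];cv2.imwrite("pics/w4c.png",cv2.resize(a,(560,600),interpolation=cv2.INTER_CUBIC))
def S(u,z,n):
    d=atz("wrist",u,z,ci)[:2]-SC;print(n,np.round([d@ax*1e3,d@ay*1e3],1))
for n,u,z in [("hL",(327,102),.0345),("hR",(321,222.5),.0345),("nl",(306,67),.036),("fl",(453,71),.026),("fr",(429,247),.026),("nr",(301,248),.036),("b_nl",(268,1),.018),("b_fl",(506,1),.018),("scr nl",(284,18),.018),("scr fl",(474,13),.018),("scr fr",(434,284),.018)]: S(u,z,n)
E
```

```text
hL [-55.   60.5]
hR [-56.5 -59.6]
nl [-75.6  91. ]
fl [63.8 88.4]
fr [ 63.6 -90.9]
nr [-77.  -87.8]
b_nl [-110.3  148.6]
b_fl [107.3 148.7]
scr nl [-95.6 134.7]
scr fl [ 79.6 138.9]
scr fr [  78.8 -140.6]
```

View pics/w4c.png

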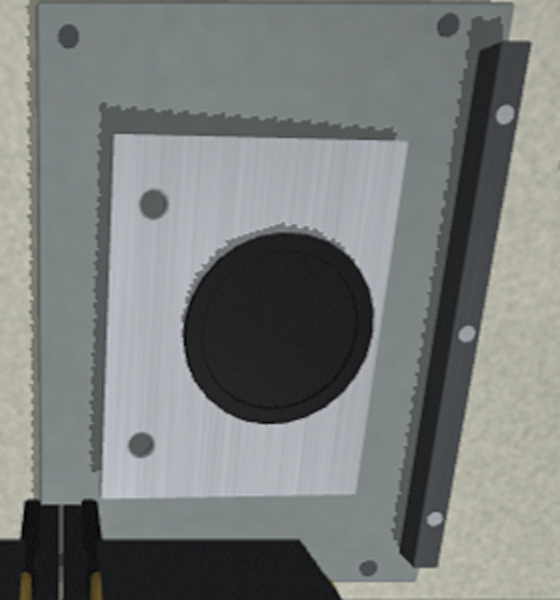

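>>> {"api": "servo_tool", "payload": {
  "steps": [
    [[20,-10,-10,0,0,0,1],[40,-8,-11,0,0,0,1],[40,0,0,0,0,0,1],[40,0,0,0,0,0,1],[25,0,0,0,0,0,1]]
  ]
}}

```text
t: 8.93
position: [0.4946, 0.0501, 0.0505]
tcp_rot: [-0.436, -0.555, -0.436, 0.557]
force: [-0.3, -0.3, -0.8]
gripper_width: 0.007
```

>>> {"api": "servo_tool", "payload": {
  "steps": [
    [[18,0,0,0,0,0,1],[10,0,0,0,0,0,1],[3,0,0,0,0,0,1],[0,5,0,0,0,0,1],[0,6,0,0,0,0,1]]
  ]
}}

```text
t: 9.35
position: [0.5076, 0.0486, 0.024]
tcp_rot: [0.437, 0.557, 0.437, -0.556]
force: [0.0, 1.0, 0.3]
gripper_width: 0.007
```

>>> {"api": "servo_tool", "payload": {
  "steps": [
    [[0,4,0,0,0,0,1],[0,3,0,0,0,0,1],[0,3,0,0,0,0,1],[0,3,0,0,0,0,1],[0,3,0,0,0,0,1]]
  ]
}}

```text
t: 9.77
position: [0.5223, 0.0449, 0.0234]
tcp_rot: [0.437, 0.556, 0.437, -0.556]
force: [-1.0, -0.2, 0.6]
gripper_width: 0.005
```

```bash
python3 -c "
from h import *
tcp()
a=r.grab_frame('scene');cv2.imwrite('pics/s5.png',cv2.resize(a[175:325,195:395,::-1],(800,600),interpolation=cv2.INTER_CUBIC))"
```

```text
t 9.77 stand x,y mm -89.4 -2.0 z 23.4 yaw err -0.0004 F [-1.  -0.2  0.6]
```

View pics/s5.png

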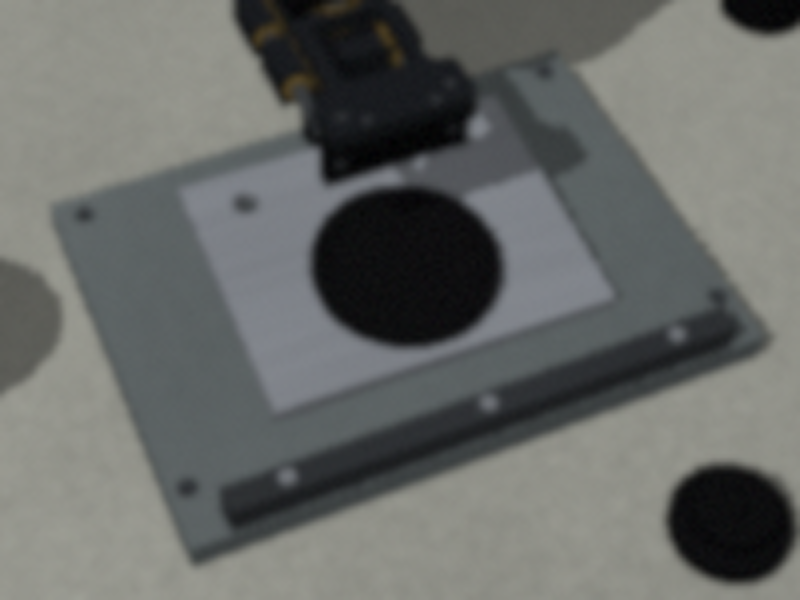

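>>> {"api": "servo_tool", "payload": {
  "steps": [
    [[0,3,0,0,0,0,1],[0,3,0,0,0,0,1],[0,3,0,0,0,0,1],[0,3,0,0,0,0,1],[0,3,0,0,0,0,1]]
  ]
}}

```text
t: 10.23
position: [0.5364, 0.0413, 0.0229]
tcp_rot: [-0.437, -0.556, -0.437, 0.556]
force: [-0.9, 1.3, -1.0]
gripper_width: 0.003
```

>>> {"api": "servo_tool", "payload": {
  "steps": [
    [[0,3,0,0,0,0,1],[0,2,0,0,0,0,1],[0,2,0,0,0,0,1],[0,2,0,0,0,0,1],[0,0,0,0,0,0,1]]
  ]
}}

```text
t: 10.65
position: [0.5457, 0.039, 0.0231]
tcp_rot: [0.437, 0.556, 0.437, -0.556]
force: [-1.0, -0.0, -0.4]
gripper_width: 0.006
```

```bash
python3 -c "
from h import *
tcp()
a=r.grab_frame('scene');cv2.imwrite('pics/s6.png',cv2.resize(a[175:325,195:395,::-1],(800,600),interpolation=cv2.INTER_CUBIC))"
```

```text
t 10.65 stand x,y mm -65.3 -2.2 z 23.1 yaw err -0.0006 F [-1.  -0.  -0.4]
```

View pics/s6.png

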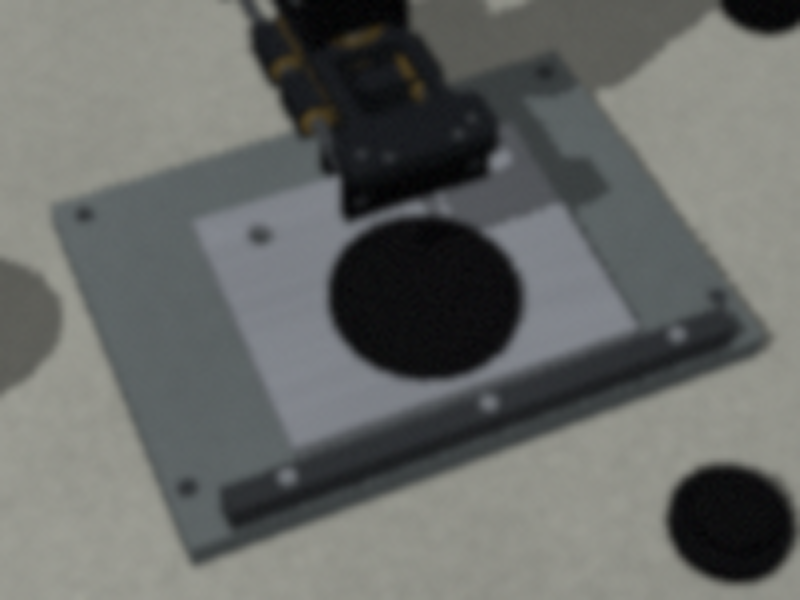

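>>> {"api": "servo_tool", "payload": {
  "steps": [
    [[0,1,0,0,0,0,1],[0,1,0,0,0,0,1],[0,1,0,0,0,0,1],[0,1,0,0,0,0,1],[0,0,0,0,0,0,1]]
  ]
}}

```text
t: 11.12
position: [0.5493, 0.0382, 0.0231]
tcp_rot: [0.437, 0.556, 0.437, -0.556]
force: [-1.6, 0.2, -0.4]
gripper_width: 0.004
```

>>> {"api": "servo_tool", "payload": {
  "steps": [
    [[0,0.5,0,0,0,0,1],[0,0.5,0,0,0,0,1],[0,0.5,0,0,0,0,1],[0,0.5,0,0,0,0,1],[0,0,0,0,0,0,1]]
  ]
}}

```text
t: 11.53
position: [0.5512, 0.0377, 0.0231]
tcp_rot: [0.437, 0.556, 0.437, -0.556]
force: [-1.3, -0.9, -1.1]
gripper_width: 0.003
```

```bash
python3 -c "
from h import *
tcp()
a=r.grab_frame('scene');cv2.imwrite('pics/s7.png',cv2.resize(a[175:325,195:395,::-1],(800,600),interpolation=cv2.INTER_CUBIC))"
```

```text
t 11.53 stand x,y mm -59.6 -2.2 z 23.1 yaw err -0.0006 F [-1.3 -0.9 -1.1]
```

View pics/s7.png

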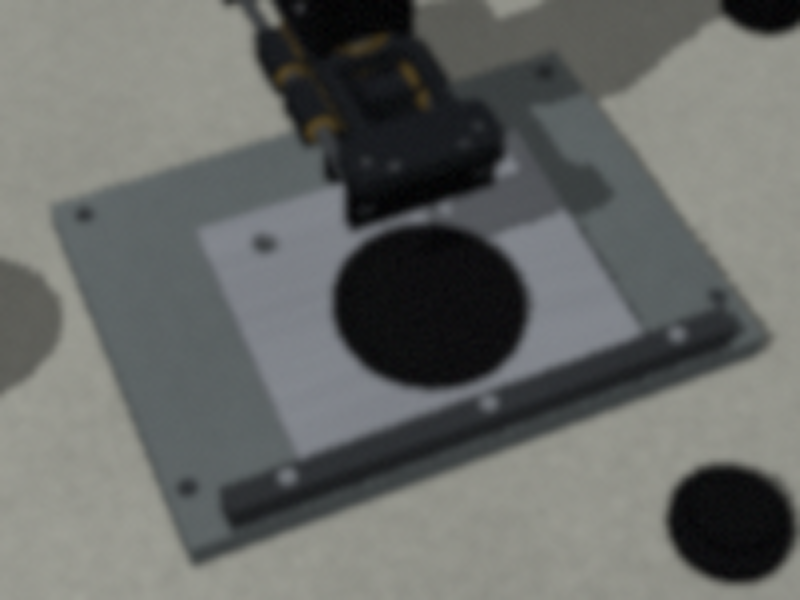

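>>> {"api": "servo_tool", "payload": {
  "steps": [
    [[0,0.5,0,0,0,0,1],[0,0.5,0,0,0,0,1],[0,0.5,0,0,0,0,1],[0,0,0,0,0,0,1],[0,0,0,0,0,0,1]]
  ]
}}

```text
t: 12.0
position: [0.553, 0.0373, 0.0233]
tcp_rot: [0.437, 0.556, 0.436, -0.556]
force: [0.3, 0.2, -0.6]
gripper_width: 0.009
```

>>> {"api": "servo_tool", "payload": {
  "steps": [
    [[0,-8,0,0,0,0,1],[0,-20,0,0,0,0,1],[-20,-16,5,0,0,0,1],[-40,0,10,0,0,0,1],[-40,0,5,0,0,0,1]]
  ]
}}

```text
t: 12.42
position: [0.5022, 0.0274, 0.1229]
tcp_rot: [-0.436, -0.555, -0.437, 0.558]
force: [1.9, 1.4, 0.7]
gripper_width: 0.007
```

>>> {"api": "servo_tool", "payload": {
  "steps": [
    [[-40,0,0,0,0,0,1],[-40,0,0,0,0,0,1],[-15,0,0,0,0,0,1],[0,0,0,0,0,0,1],[0,0,0,0,0,0,1]]
  ]
}}

```text
t: 12.83
position: [0.505, 0.0287, 0.2185]
tcp_rot: [0.437, 0.557, 0.437, -0.555]
force: [-0.5, -0.3, -0.1]
gripper_width: 0.005
```

```bash
python3 - <<'E'
from h import *
import pickle
tcp()
ci=r.camera_info("wrist");im=r.grab_frame("wrist");cv2.imwrite("pics/w8.png",im[:,:,::-1]);pickle.dump(ci,open("w8.pkl","wb"))
a=im[0:300,250:530,::-1];cv2.imwrite("pics/w8c.png",cv2.resize(a,(560,600),interpolation=cv2.INTER_CUBIC))
a=r.grab_frame('scene');cv2.imwrite('pics/s8.png',cv2.resize(a[175:325,195:395,::-1],(800,600),interpolation=cv2.INTER_CUBIC))
E
```

```text
t 12.83 stand x,y mm -102.3 -21.8 z 218.5 yaw err -0.0 F [-0.5 -0.3 -0.1]
```

View pics/w8c.png

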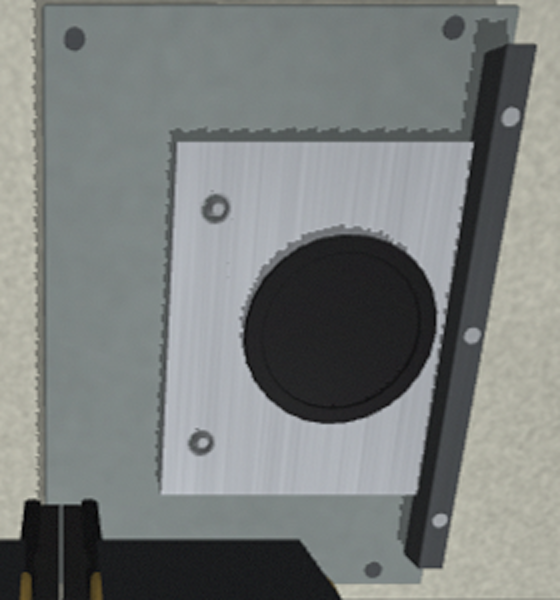

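View pics/s8.png

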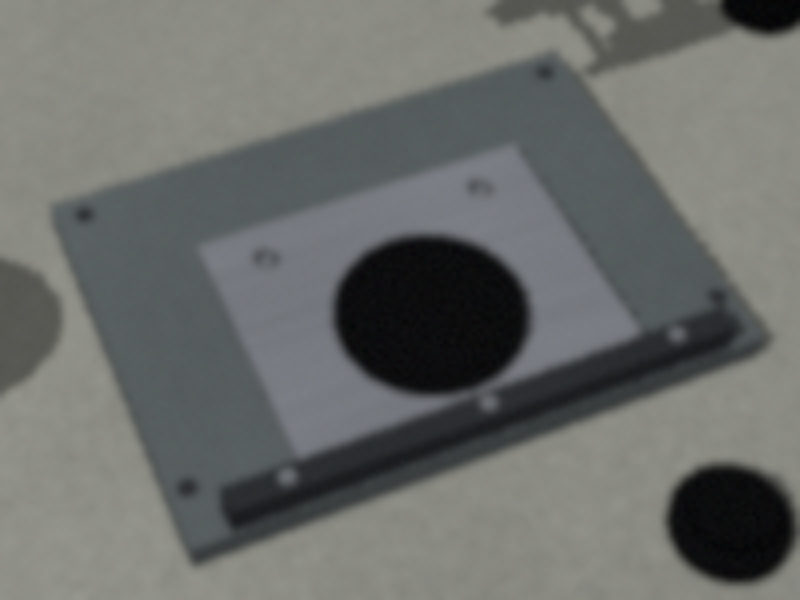

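```bash
python3 - <<'E'
from h import *
import pickle
ci=pickle.load(open("w8.pkl","rb"))
a=cv2.imread("pics/w8.png")
A=cv2.resize(a[90:120,342:372],(390,390),interpolation=cv2.INTER_CUBIC);B=cv2.resize(a[206:236,336:366],(390,390),interpolation=cv2.INTER_CUBIC);cv2.imwrite("pics/w8h.png",np.hstack([A,B]))
a=cv2.imread("pics/w8.png")[200:260,320:400]
C=lambda u,v:(250+u/2,v/2)
def S(u,z,n):
    d=atz("wrist",u,z,ci)[:2]-SC;print(n,np.round([d@ax*1e3,d@ay*1e3],1))
for z in(.026,.029):
  for n,u in [("hL",(215,208.5)),("hR",(201,442)),("nl",(177,142)),("fl",(473,143)),("fr",(418,493)),("nr",(162,493))]: S(C(*u),z,n)
E
```

```text
hL [-27.2  59.4]
hR [-27.  -59.9]
nl [-47.   89.4]
fl [92.7 88.9]
fr [ 93.5 -89.5]
nr [-46.6 -89.2]
hL [-27.8  59.4]
hR [-27.6 -58.8]
nl [-47.5  89.2]
fl [91.1 88.7]
fr [ 91.8 -88.2]
nr [-47. -88.]
```

View pics/w8h.png

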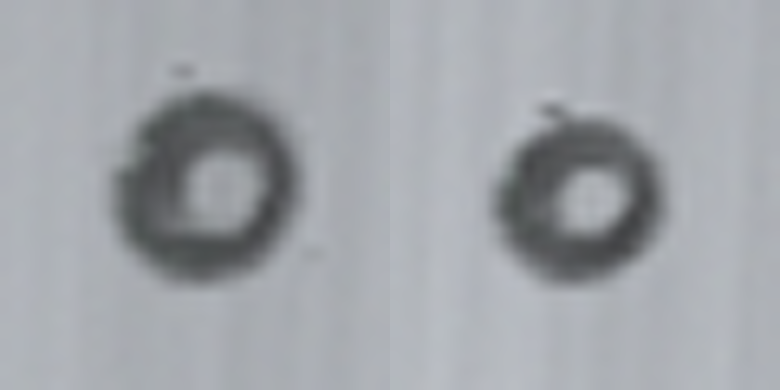

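>>> {"api": "servo_tool", "payload": {
  "steps": [
    [[30,5,-10,0,0,0,1],[40,6,-11,0,0,0,1],[40,6,0,0,0,0,1],[40,6,0,0,0,0,1],[25,0,0,0,0,0,1]]
  ]
}}

```text
t: 13.35
position: [0.5298, 0.0422, 0.038]
tcp_rot: [-0.436, -0.554, -0.437, 0.558]
force: [-0.6, 0.1, -1.1]
gripper_width: 0.0
```

>>> {"api": "servo_tool", "payload": {
  "steps": [
    [[15,4,0,0,0,0,1],[5,5,0,0,0,0,1],[0,5,0,0,0,0,1],[0,3,0,0,0,0,1],[0,2,0,0,0,0,1]]
  ]
}}

```text
t: 13.77
position: [0.552, 0.0385, 0.0243]
tcp_rot: [0.437, 0.557, 0.436, -0.556]
force: [-1.1, -0.6, -0.3]
gripper_width: 0.004
```

```bash
python3 -c "
from h import *
tcp()"
```

```text
t 13.77 stand x,y mm -59.0 -1.2 z 24.3 yaw err -0.0009 F [-1.1 -0.6 -0.3]
```

>>> {"api": "servo_tool", "payload": {
  "steps": [
    [[1.5,0.5,0,0,0,0,1],[0,0.5,0,0,0,0,1],[0,0.5,0,0,0,0,1],[0,0.5,0,0,0,0,1],[0,0.5,0,0,0,0,1]]
  ]
}}

```text
t: 14.18
position: [0.5532, 0.0383, 0.0221]
tcp_rot: [0.437, 0.556, 0.437, -0.556]
force: [0.1, -0.3, 0.9]
gripper_width: 0.005
```

>>> {"api": "servo_tool", "payload": {
  "steps": [
    [[0,0.5,0,0,0,0,1],[0,0,0,0,0,0,1],[0,0,0,0,0,0,1],[0,0,0,0,0,0,1],[0,0,0,0,0,0,1]]
  ]
}}

```text
t: 14.6
position: [0.5536, 0.0381, 0.0218]
tcp_rot: [-0.437, -0.556, -0.437, 0.556]
force: [0.4, 0.5, 0.2]
gripper_width: 0.005
```

```bash
python3 -c "
from h import *
tcp()"
```

```text
t 14.6 stand x,y mm -57.3 -1.2 z 21.8 yaw err -0.0004 F [0.4 0.5 0.2]
```

>>> {"api": "servo_tool", "payload": {
  "steps": [
    [[0,0.5,0,0,0,0,1],[0,0.5,0,0,0,0,1],[0,0.5,0,0,0,0,1],[0,0,0,0,0,0,1],[0,0,0,0,0,0,1]]
  ]
}}

```text
t: 15.02
position: [0.5547, 0.0378, 0.0217]
tcp_rot: [-0.436, -0.556, -0.437, 0.556]
force: [-3.8, 0.3, 2.3]
gripper_width: 0.004
```

```bash
python3 -c "
from h import *
tcp()"
```

```text
t 15.02 stand x,y mm -56.2 -1.2 z 21.7 yaw err -0.0004 F [-3.8  0.3  2.3]
```

>>> {"api": "servo_tool", "payload": {
  "steps": [
    [[0,0.5,0,0,0,0,1],[0,0.5,0,0,0,0,1],[0,0,0,0,0,0,1],[0,0,0,0,0,0,1],[0,0,0,0,0,0,1]]
  ]
}}

```text
t: 15.43
position: [0.5561, 0.0374, 0.0217]
tcp_rot: [-0.437, -0.556, -0.437, 0.556]
force: [-1.4, 0.2, 0.0]
gripper_width: -0.001
```

>>> {"api": "servo_tool", "payload": {
  "steps": [
    [[0,-10,0,0,0,0,1],[-10,-10,0,0,0,0,1],[-20,0,0,0,0,0,1],[0,25,0,0,0,0,1],[0,23,0,0,0,0,1]]
  ]
}}

```text
t: 15.85
position: [0.5842, 0.032, 0.0534]
tcp_rot: [0.437, 0.557, 0.437, -0.554]
force: [0.6, 0.5, 0.5]
gripper_width: 0.007
```

```bash
python3 -c "
from h import *
tcp()"
```

```text
t 15.85 stand x,y mm -26.1 0.1 z 53.4 yaw err 0.0013 F [0.6 0.5 0.5]
```

>>> {"api": "servo_tool", "payload": {
  "steps": [
    [[10,-2,0,0,0,0,1],[8,0,0,0,0,0,1],[5,0,0,0,0,0,1],[1,0,0,0,0,0,1],[1,0,0,0,0,0,1]]
  ]
}}

```text
t: 16.27
position: [0.5803, 0.0313, 0.0265]
tcp_rot: [-0.436, -0.556, -0.437, 0.557]
force: [-5.3, -0.1, 10.7]
gripper_width: 0.003
```

>>> {"api": "servo_tool", "payload": {
  "steps": [
    [[0.5,0,0,0,0,0,1],[0.5,0,0,0,0,0,1],[0.5,0,0,0,0,0,1],[0,0,0,0,0,0,1],[0,0,0,0,0,0,1]]
  ]
}}

```text
t: 16.68
position: [0.5803, 0.0314, 0.0265]
tcp_rot: [-0.436, -0.556, -0.437, 0.556]
force: [-8.9, -0.4, 16.8]
gripper_width: 0.006
```

```bash
python3 -c "
from h import *
tcp()"
```

```text
t 16.68 stand x,y mm -29.8 -1.4 z 26.5 yaw err -0.0006 F [-8.9 -0.4 16.8]
```

>>> {"api": "servo_tool", "payload": {
  "steps": [
    [[-3,0,0,0,0,0,1],[-15,0,0,0,0,0,1],[-35,-10,0,0,0,0,1],[-40,-20,5,0,0,0,1],[-40,-20,10,0,0,0,1]]
  ]
}}

```text
t: 17.1
position: [0.532, 0.0296, 0.1527]
tcp_rot: [-0.437, -0.555, -0.437, 0.556]
force: [-0.5, 1.1, 1.8]
gripper_width: 0.002
```

>>> {"api": "servo_tool", "payload": {
  "steps": [
    [[-40,-20,5,0,0,0,1],[-20,-3,0,0,0,0,1],[0,0,0,0,0,0,1],[0,0,0,0,0,0,1],[0,0,0,0,0,0,1]]
  ]
}}

```text
t: 17.52
position: [0.5104, 0.03, 0.2082]
tcp_rot: [-0.437, -0.556, -0.437, 0.556]
force: [0.2, 1.4, -1.0]
gripper_width: 0.006
```

```bash
python3 - <<'E'
from h import *
import pickle
tcp()
ci=r.camera_info("wrist");im=r.grab_frame("wrist");pickle.dump(ci,open("w9.pkl","wb"))
cv2.imwrite("pics/w9.png",im[:,:,::-1])
a=im[0:300,250:530,::-1];big=cv2.resize(a,(560,600),interpolation=cv2.INTER_CUBIC)
cv2.imwrite("pics/w9c.png",big)
s=r.grab_frame('scene');cv2.imwrite('pics/s9.png',s[:,:,::-1])
for l in ["mug","beaker","cap","probe"]: print(l,[(np.round(d["at"],1),round(d["confidence"],2)) for d in r.spot_point(l,"scene")][:1])
E
```

```text
t 17.52 stand x,y mm -97.4 -19.3 z 208.2 yaw err 0.0001 F [ 0.2  1.4 -1. ]
mug [(array([420. , 213.3]), 0.73)]
beaker [(array([143.9, 284.5]), 0.9)]
cap [(array([371.9, 309.6]), 0.71)]
probe [(array([386. , 174.2]), 0.84)]
```

View pics/w9c.png

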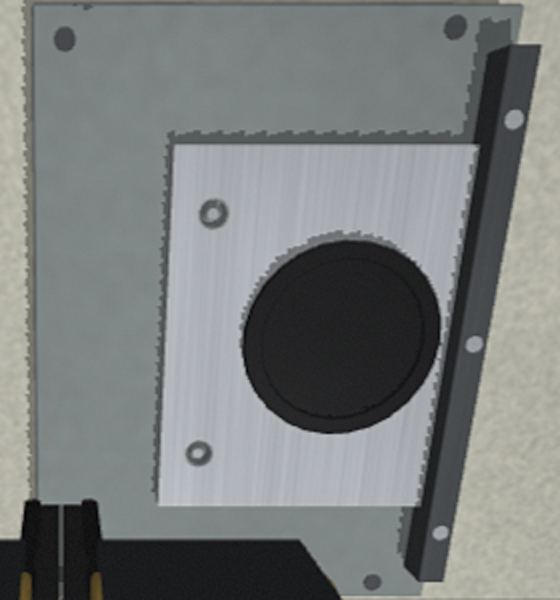

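View pics/s9.png

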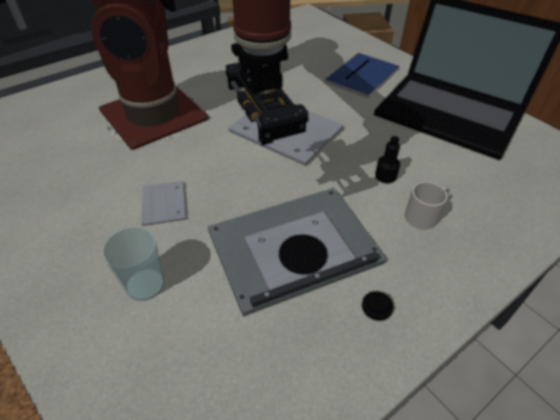

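```bash
python3 -c "
from h import *
print(r.finish_job())"
```

```text
the job is handed in; nothing more can be done
None
```

The plate is seated on both pins and lies flat on the bed. I handed the job in at about 17.8 s of the 64 s allowed; no verdict was reported.

- **Moves:** With the closed fingertips I nudged the plate about 34 mm in +y, from its -y side. I then pushed it about 30 mm in +x, from its near edge, until both holes dropped over the pins. After the drop the holes sat about 1.5 mm short in x. I nudged the plate roughly 1.5 mm further and pressed it down at the near edge with about 17 N. Then I backed the hand away.
- **Seating:** The last wrist picture shows both pin tips near the middle of their holes, at crop pixels (213, 213) and (199, 453). I judged this by eye and did not re-measure the hole offsets after the final nudge.
- **Height:** During the press, the fingertips met the plate at z = 26.5 mm. A seated plate's top is at 26 mm, so this agrees with it lying flat to within about 0.5 mm.
- **Bystanders:** The mug, beaker, cap and probe show no visible shift in the scene picture. The network's positions for them moved by up to about 4 pixels, which I took as detection scatter.
- **Hand:** It finished about 0.2 m above the table with no contact.
- **Missed detections:** The network did not find the stand's origin in either camera. I located the stand from its bed corners and the visible left pin instead.

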